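# Change the filter of a bench photometer and re-null its meter with the trimming tool

## Robot

A 6-joint arm with a two-finger parallel gripper is mounted at the origin on the work surface. World frame = base frame: x ahead of the robot, y to its left, z up, the work surface at z = 0. Lengths are in m, angles in rad, forces in N, time in s.
With the tool pointing down it reaches from about 0.35 to 0.975 m from the base axis. Payload 4.9 kg.
Tool frame: the origin (TCP) lies midway between the tips of the shut fingers; the grasp point (between the pads) lies 19 mm behind it; z points along the fingers, y is the line along which they close (so a half turn about z gives the same grasp; the last joint's range is limited). The gripper opens to 85 mm and grips with 20 to 120 N. Pads are 22 mm wide; open, the fingers measure 114 mm over their backs; the gripper's body (76 mm by 85 mm) begins 54 mm behind the grasp point. The pads swing forward as they close: fully open they stand 13 mm farther back than shut.
Start: joints at [-1.319, 0.053, 1.613, -0, 1.476, -0.119], TCP at [0.226, -0.583, 0.231] pointing down, gripper open.
Joint ranges: [-3.01, 3.01], [-1.01, 2.22], [0.06, 2.58], [-1.02, 4.17], [0.09, 2.62], [-3.14, 3.14]. Speed limits (rad/s): [2.57, 2.57, 3.14, 3.14, 3.14, 3.14].

## Interface

Orientations are given as a rotation vector (axis times angle).
In Python, from station import ctrl, optics, job gives the robot as it stands.
- The arm moves only by the shell command python3 -m jog 'ROWS' [OPENING] [FORCE]. ROWS is JSON, a list of rows, each a list of 2 entries, a list of its own where there are three numbers: the shift along the tool's x, y, z in m, then the turn, a rotation vector about the tool's x, y, z in rad. A call has 1 to 5 rows; each row is the pose to reach, as a shift and turn from the pose commanded when the call began, along the tool's axes at that moment; what a row does not reach only later rows make up. A row lasts 1/10 s, in which the tool goes at most 50 mm and 8.59 degrees, less where a joint would pass 70% of its speed; a pose out of reach is approached as far as the arm can. A call with a gripper value outside its range is refused whole. OPENING is the opening, from 0 (shut) to 1 (fully open), set as the call begins (- or left out, the last holds). The fingers move at their own pace and stop on an object; FORCE is the grip in N (left out, the last holds). Time passes only in rows, so rows that repeat a pose let the fingers close. It gives the time, the measured TCP pose, the force, the opening and the grip force at its end, in the units of the state.
- ctrl.get_obs(): the state, without advancing time (a new reading comes with each control period).
- optics.get_image(name): name is "side" or "top" or "wrist"; returns a dict with "image" (480x640x3 uint8, blue, green, red), "fx", "fy", "cx", "cy" (pixels), "rvec" (rotation vector, rad) and "tvec" (3), from world to camera coordinates, as OpenCV has them; the wrist camera has in their place "mount" (4x4, takes a point from camera to tool coordinates, whose origin is the TCP and whose axes are the flange's). Camera axes: x right, y down, z forward; pixel columns grow to the right and rows downward; lengths in m; the calibration is good to about 2 mm. A picture is of the moment at which its call begins: read the wrist's pose just before it. There is no depth.
- job.finish_job(): hands the job in; it is judged then, once.
The state is a dict: "t": time; "q": joint angles; "dq": joint speeds; "effort": joint torques, N m; "tool_pos": TCP position; "tool_rot": TCP orientation; "contact_force": force on the tool from outside, world axes, zero at the start; "wrist_torque": the same for the moment, N m; "opening": finger opening in m; "grip_force": force on a finger pad.
Only numpy, scipy, OpenCV 4.12 (cv2) and the standard library are available. Lean on these libraries where they do the work, as an engineer would, in place of code of your own. Each camera call takes 0.05 s, during which the arm holds its last target. There are 200 camera calls.

## Task

Switch the photometer to the filter in the tall ring: turn its filter turret until the tall ring clicks home right under the lamp head. Then take the square-handled plastic trimming tool from the stand, turn the slotted trimmer on the sloping panel with it until the meter needle stands on the thick centre mark, and put the tool back down in its own hole. Touch the trimmer only with the tool and leave everything else where it stands.

Things in the scene. Friction and masses are not known exactly. Their poses are not given: they have to be found in the camera images.
- console: the photometer, fixed: white wedge case, 280 mm deep (x), 260 mm wide (y). Origin under its centre; x points to its back, away from the operator, y to the operator's left. Front edge 83 mm high; from there a panel slopes up at 25 degrees (local x -140 to -20 mm) to a level deck 139 mm high. Meter on the panel's left, trimmer on its right, turret on the deck, lamp column at the back
- turret (a joint): filter turret's angle about its vertical axis, rad, growing counter-clockwise seen from above, endless. Five sprung stops 1.2566 rad (72 degrees) apart: 0, 1.257, 2.513, 3.770, 5.027 (6.283 is 0 again). Let go between stops (or left so at the start) it falls into the nearer within 1 s. At 0 the tall ring is under the lamp head. 0.12 N m (2.5 N at a ring) moves it off a stop
- turret_hub (a point): turret axis at the top face of its aluminium disc, 153 mm above the bench; z up, x towards the tall ring. Disc 136 mm diameter, 8 mm thick, with a nut 16 mm wide, 3 mm high in the middle. Five dark filter rings, 26 mm diameter (27 mm at the foot), stand fixed on it 72 degrees apart on a 50 mm radius: four 12 mm high, one 26 mm. Push or pinch any ring by its sides to turn the disc
- meter (a point): middle of the panel meter on the panel surface: black bezel 96 mm wide, 76 mm up the slope, 13 mm thick, white face, the thick black centre mark at the top of its arc; a fixed black sample-well cap (38 mm wide, 12 mm high) stands on the deck to the left of the turret
- tall_ring (a point): centre of the tall ring's foot, on the disc's top face, 50 mm from the turret axis; turns with the turret
- beam (a point): the fixed place under the lamp head where the tall ring must come, at the height of the disc's top, 50 mm behind the turret axis (console +x). Over it hangs the lamp head, a finned cylinder 43 mm wide, 181 to 215 mm above the bench, on an arm 36 mm wide from a column 62 mm wide behind the turret, no higher. The operator's half of the turret is open from above
- trimmer (a joint): angle of the slotted trimmer, rad, growing clockwise as seen by one looking at the panel; range -2.2 to 1.0; 0 = meter nulled. It starts between about -1.3 and -0.6. Stiff enough to stay where it is left (0.03 N m).
- trimmer_slot (a point): middle of the trimmer's slot floor; z straight out of the panel (25 degrees from vertical, leaning to the operator), x along the slot, turning with it; at joint 0 x points up the slope. Brass head 16 mm wide, slot right across it 3.2 mm wide, 4 mm deep. Around it a fixed steel bush, 17 to 19 mm inside, 25 mm outside, its rim 7 mm above the slot floor: the blade must come in along z
- needle (a joint): angle of the thin black meter needle from the thick centre mark, rad, positive clockwise (to the right); 0.7 times the trimmer's angle. The scale marks are 0.17 rad apart; the needle is 44 mm long.
- trim_tool: loose white plastic tool, about 30 g, standing blade down in its hole. Origin at the underside of its round flange (22 mm wide, 4 mm thick); z up along the handle. Square handle 14 x 14 mm, faces along x and y, from 4 to 59 mm. Below: round shaft 9 mm wide to -43 mm, then a flat blade 8 mm wide (x), 1.8 mm thick (y), ending at -50 mm
- tool_tip (a point): middle of the end of the tool's blade, 50 mm below the tool's origin; axes as the tool
- stand: fixed grey block, 50 mm (x) by 110 mm (y), 60 mm high, with two upright through holes 13 mm in diameter (mouths flared by 2 mm) at y = -34 mm (trimming tool) and y = +34 mm (probe). Origin under its centre. A tool hangs in its hole with its flange on the block's top.
- stand_hole0 (a point): mouth of the trimming tool's hole, on the block's top (60 mm above the bench), y = -34 mm on the stand
- tube_rack: bystander, fixed rack of capped tubes, 75 x 140 mm, 110 mm high; origin under its centre. Stand and rack may be on either side of the photometer.
- probe: the other tool in the stand, to be left alone: shorter, round dark handle 12 mm in diameter ending in a 14 mm ball, top 49 mm above its flange; origin at the underside of its flange
- reagent_bottle: bystander, glass bottle 68 mm diameter, 140 mm high; origin under its centre
- amber_jar: bystander, brown jar 60 mm diameter, 85 mm high; origin under its centre
- beaker: bystander, glass beaker 66 mm diameter, 85 mm high; origin under its centre
- cuvette_tray: bystander, white tray of cuvettes, 70 x 100 mm, 44 mm high; origin under its centre
- marker: bystander, marker pen lying on the bench, about 135 mm long, 15 mm thick, its long axis along its x; origin under it
Mind the look-alikes: they are no part of the job. What is shaped like the trim_tool but orange is not meant.

How it is judged:
By the outcome, as a careful person would: the job done as asked, in the order asked, and still so for the second after the job is handed in, with the robot touching nothing.
It also fails if it takes over 72 s, if anything falls off the work surface, if the arm or the gripper's body presses on something with over 40 N, if the wrist force passes 120 N, or if a joint passes its speed limit or range.

## Working session

There is one attempt and no reset: what is moved stays moved. The work goes in short steps, Python scripts to look and compute and a shell command to move; the robot and the scene stay as the last step left them, time stands still between calls to the robot, and variables do not carry over. Pictures are saved under pics/ and viewed, at most 14 in all, crops included, and the job is handed in when it is done.

```bash
mkdir -p pics; ls; cat > h.py <<'E'
import numpy as np, cv2
from scipy.spatial.transform import Rotation as R
from station import ctrl, optics, job
def snap(name, fn=None):
    o=ctrl.get_obs(); im=optics.get_image(name)
    K=np.array([[im["fx"],0,im["cx"]],[0,im["fy"],im["cy"]],[0,0,1.]])
    if "mount" in im:
        T=np.eye(4); T[:3,:3]=R.from_rotvec(o["tool_rot"]).as_matrix(); T[:3,3]=o["tool_pos"]
        M=T@np.array(im["mount"])
    else:
        Rm=R.from_rotvec(np.ravel(im["rvec"])).as_matrix(); M=np.eye(4)
        M[:3,:3]=Rm.T; M[:3,3]=-Rm.T@np.ravel(im["tvec"])
    if fn: cv2.imwrite("pics/"+fn,im["image"]); np.savez("pics/"+fn[:-4],K=K,M=M)
    return im["image"],K,M
def load(fn):
    d=np.load("pics/"+fn[:-4]+".npz"); return cv2.imread("pics/"+fn),d["K"],d["M"]
def ray(K,M,p):
    d=M[:3,:3]@np.linalg.solve(K,[p[0],p[1],1.]); return M[:3,3],d/np.linalg.norm(d)
def onz(K,M,p,z):
    c,d=ray(K,M,p); return c+d*(z-c[2])/d[2]
def tri(*v):  # (K,M,p)...
    A=np.zeros((3,3));b=np.zeros(3)
    for K,M,p in v:
        c,d=ray(K,M,p);P=np.eye(3)-np.outer(d,d);A+=P;b+=P@c
    x=np.linalg.solve(A,b)
    return x,[np.linalg.norm(np.cross(x-ray(*v_)[0],ray(*v_)[1])) for v_ in v]
def proj(K,M,X):
    x=K@(M[:3,:3].T@(np.asarray(X)-M[:3,3])); return x[:2]/x[2]
E
python3 - <<'E'
from h import *
for n in ("top","side","wrist"):
    _,K,M=snap(n,n+"0.png"); print(n,K[0,0],M.round(3).tolist())
o=ctrl.get_obs(); print(o)
a=np.vstack([cv2.imread("pics/top0.png"),cv2.imread("pics/side0.png")])
E
```

```text
pics
top 482.4693741452874 [[-0.001, -0.991, 0.136, 0.434], [-1.0, 0.002, 0.01, 0.016], [-0.01, -0.136, -0.991, 1.453], [0.0, 0.0, 0.0, 1.0]]
side 513.6156023963027 [[-0.961, -0.205, 0.183, 0.387], [-0.275, 0.72, -0.637, 0.724], [-0.0, -0.663, -0.748, 0.973], [0.0, 0.0, 0.0, 1.0]]
wrist 337.7745773732576 [[0.362, -0.884, -0.296, 0.304], [-0.932, -0.344, -0.113, -0.554], [-0.002, 0.316, -0.949, 0.373], [0.0, 0.0, 0.0, 1.0]]
{'t': 0.15, 'q': array([-1.31897998e+00,  5.32307356e-02,  1.61401980e+00,  9.28783928e-06,
        1.47601070e+00, -1.18999968e-01]), 'dq': array([ 1.06932379e-03, -2.13592086e-03, -4.43435872e-03, -2.57824683e-04,
       -5.72896955e-05, -2.29334894e-04]), 'effort': array([ 3.27527450e-04, -3.94242454e+01, -3.70722413e+01, -8.62429761e-05,
        4.64649231e-03,  8.16334477e-06]), 'tool_pos': array([ 0.22636093, -0.5820246 ,  0.230305  ]), 'tool_rot': array([-3.08611245e+00, -5.78837016e-01,  1.59353313e-04]), 'contact_force': array([-0.9209806 , -0.3930497 , -0.25907159]), 'wrist_torque': array([-0.00778542, -0.04276923, -0.02656686]), 'grip_force': 0.0, 'opening': 0.08555693371996273}
```

View pics/top0.png

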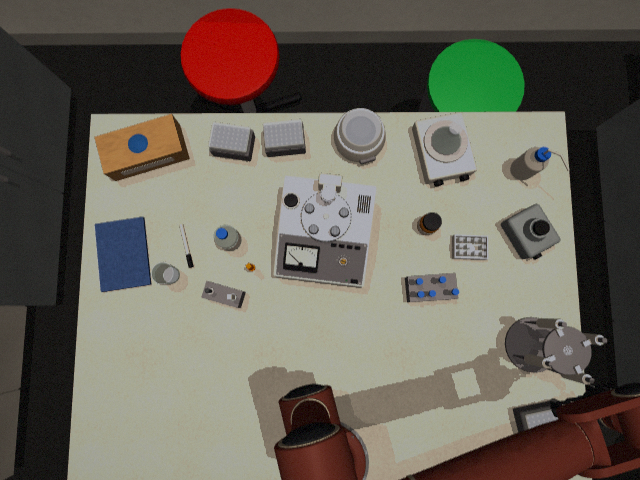

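View pics/side0.png

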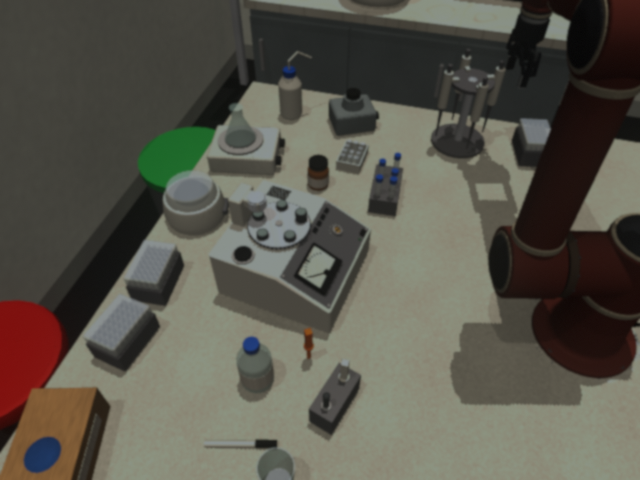

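The top view shows the console at about (325,232), turret (327,216), trimmer (343,261), stand (223,294) with a white tool at (234,296) and a dark probe at (209,291). An orange tool stands apart at (250,267). The side view agrees: white tool (344,372), orange tool (308,343). The white tool fits the description; the orange one is the look-alike. I'll confirm this in an enlarged crop.

```bash
python3 - <<'E'
from h import *
t,K,M=load("top0.png"); s,K2,M2=load("side0.png")
f=lambda a,x,y,w,h,k:cv2.resize(a[y:y+h,x:x+w],(w*k,h*k),interpolation=cv2.INTER_CUBIC)
a=np.hstack([f(t,195,170,100,150,4)[:, :],f(t,280,170,100,150,4)]) 
b=np.hstack([f(s,205,175,100,0+75,4),f(s,300,340,100,75,4)])
b=np.hstack([cv2.resize(s[170:300,205:375],(420,321),interpolation=3),cv2.resize(s[320:440,290:432],(380,321),interpolation=3)])
a=cv2.resize(a,(800,600))[160:439] if 0 else np.hstack([cv2.resize(t[250:320,190:290],(400,279),interpolation=3),cv2.resize(t[180:285,270:385],(400,365),interpolation=3)[:279]])
cv2.imwrite("pics/crop1.png",np.vstack([a,b]))
for n,p,z in [("hub",(326.5,216),.153),("trim",(343,261),.11),("tool",(234,296),.119),("probe",(209,291),.109),("orange",(250,267),.1)]:
    print(n,onz(K,M,p,z).round(3))
print(tri((K,M,(234,295)),(K2,M2,(345,367))),tri((K,M,(343.5,261)),(K2,M2,(337,230))))
E
```

```text
hub [0.686 0.002 0.153]
trim [ 0.567 -0.044  0.11 ]
tool [0.469 0.257 0.119]
probe [0.484 0.329 0.109]
orange [0.551 0.217 0.1  ]
(array([0.47061058, 0.26406384, 0.07866182]), [np.float64(0.0027831924526737295), np.float64(0.0027831924526737577)]) (array([ 0.56588667, -0.04578244,  0.11010938]), [np.float64(0.000680989615021483), np.float64(0.0006809896150212565)])
```

View pics/crop1.png

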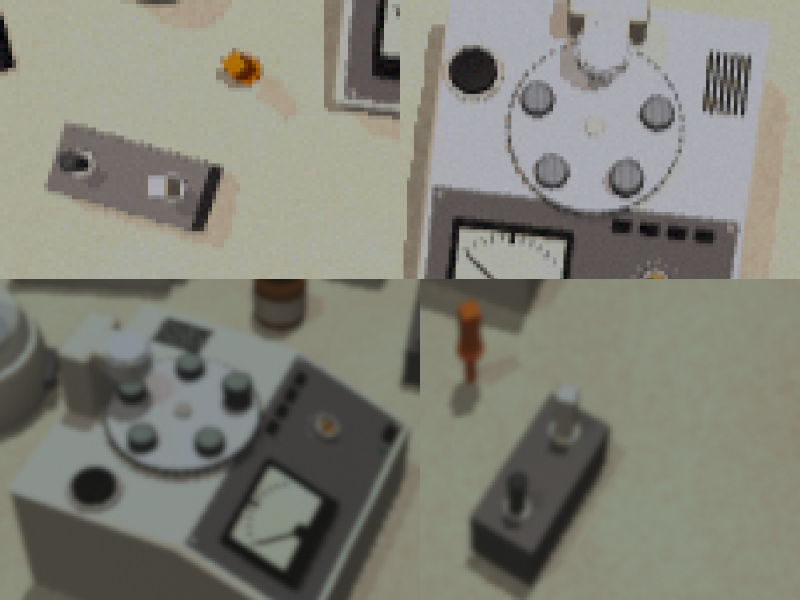

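The crop confirms it: white square handle in the stand (side 344,372), with the dark ball probe at the other end and the orange tool outside the stand. In the side crop the tall ring is the front-right one (237,388), about stop 3.77, so it needs +144° CCW. Next I move to a viewpoint over the panel.

```bash
cat >> h.py <<'E'
def pose(yaw,tilt=None):
    "tool down, tool x at yaw (deg)"
    y=np.radians(yaw); x=np.array([np.cos(y),np.sin(y),0]); z=np.array([0,0,-1.])
    return R.from_matrix(np.c_[x,np.cross(z,x),z])
def go(pos,rot,p0=None,r0=None):
    o=ctrl.get_obs(); p0=o["tool_pos"] if p0 is None else p0; r0=R.from_rotvec(o["tool_rot"]) if r0 is None else r0
    s=r0.inv().apply(np.asarray(pos)-p0); w=(r0.inv()*rot).as_rotvec()
    print("shift",s.round(4).tolist(),"turn",w.round(4).tolist(), "rows",np.ceil(max(np.linalg.norm(s)/.05,np.linalg.norm(w)/.1499)))
E
python3 - <<'E'
from h import *
go([.54,-.02,.35],pose(21.25)); go([.54,-.02,.35],pose(180),[.54,-.02,.35],pose(21.25))
E
```

```text
shift [0.496, -0.4104, -0.1189] turn [-0.0017, -0.0002, -0.0001] rows 14.0
shift [0.0, 0.0, 0.0] turn [0.0, 0.0, -2.7707] rows 19.0
```

```bash

python3 -m jog '[[[0,0,-0.05],[0,0,0]],[[0,0,-0.1],[0,0,0]],[[0.04,-0.03,-0.119],[0,0,0]],[[0.08,-0.066,-0.119],[0,0,0]],[[0.12,-0.1,-0.119],[0,0,0]]]'
python3 -m jog '[[[0.19,-0.155,0],[0,0,0]],[[0.19,-0.155,0],[0,0,0]],[[0.19,-0.155,0],[0,0,0]],[[0.19,-0.155,0],[0,0,0]],[[0.19,-0.155,0],[0,0,0]]]'
python3 -m jog '[[[0.186,-0.155,0],[0,0,0]],[[0.186,-0.155,0],[0,0,0]],[[0.186,-0.155,0],[0,0,0]],[[0.186,-0.155,0],[0,0,0]],[[0.186,-0.155,0],[0,0,0]]]'
for i in 1 2 3 4; do python3 -m jog '[[[0,0,0],[0,0,-0.14]],[[0,0,0],[0,0,-0.28]],[[0,0,0],[0,0,-0.42]],[[0,0,0],[0,0,-0.56]],[[0,0,0],[0,0,-0.693]]]'; done
python3 - <<'E'
from h import *
snap("wrist","w1.png"); o=ctrl.get_obs(); print(o["t"],o["tool_pos"],R.from_rotvec(o["tool_rot"]).as_matrix().round(3).tolist(),o["q"].round(2))
E
```

```text
t: 0.65
tool_pos: [0.298, -0.4533, 0.3514]
tool_rot: [3.086, 0.577, 0.001]
contact_force: [1.6, -0.1, 0.3]
opening: 0.0854
grip_force: 0.0
t: 1.15
tool_pos: [0.419, -0.2387, 0.3501]
tool_rot: [3.088, 0.58, 0.0]
contact_force: [1.1, -1.7, 0.7]
opening: 0.0856
grip_force: 0.0
t: 1.65
tool_pos: [0.5362, -0.0266, 0.35]
tool_rot: [-3.087, -0.581, 0.0]
contact_force: [0.8, -0.9, 0.3]
opening: 0.0855
grip_force: 0.0
t: 2.15
tool_pos: [0.5355, -0.0289, 0.3498]
tool_rot: [-2.702, -1.601, 0.001]
contact_force: [-0.7, -1.4, -0.3]
opening: 0.0853
grip_force: 0.0
t: 2.65
tool_pos: [0.5355, -0.029, 0.3498]
tool_rot: [-1.998, -2.423, 0.001]
contact_force: [0.6, 0.0, -0.7]
opening: 0.0858
grip_force: 0.0
t: 3.15
tool_pos: [0.5355, -0.029, 0.3498]
tool_rot: [-1.057, -2.958, 0.0]
contact_force: [0.8, -0.4, -0.2]
opening: 0.0857
grip_force: 0.0
t: 3.65
tool_pos: [0.5355, -0.029, 0.3498]
tool_rot: [0.011, -3.141, -0.0]
contact_force: [0.3, 0.1, -0.2]
opening: 0.0857
grip_force: 0.0
3.7 [ 0.53549345 -0.0290344   0.34984591] [[-1.0, -0.01, -0.001], [-0.01, 1.0, 0.0], [0.001, 0.0, -1.0]] [-0.19 -0.2   1.66  0.    1.68 -1.77]
```

View pics/w1.png

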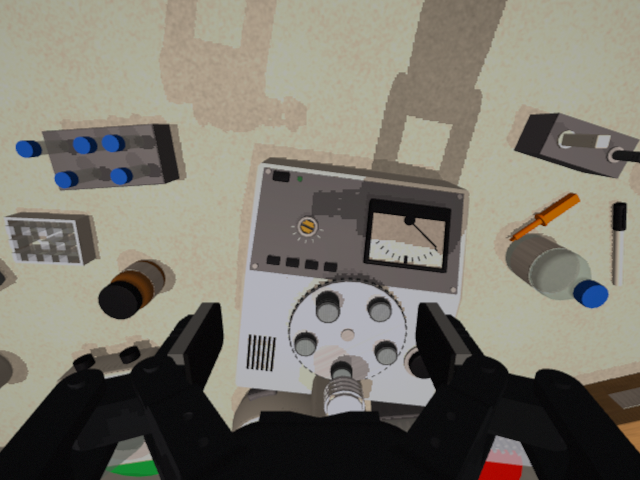

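The wrist view shows the trimmer at (308,228), slot roughly level in the image, and the meter with its needle at (425,237). The turret nut is at (347,334). The tall ring at (327,305) is front-right, and the stand's white handle is at (600,142). Now I measure these.

```bash
python3 - <<'E'
from h import *
im,K,M=load("w1.png"); t,Kt,Mt=load("top0.png")
g=cv2.cvtColor(im,cv2.COLOR_BGR2GRAY).astype(float)
pts=[]
for c in list(range(262,320,3))+list(range(345,452,3)):
    col=cv2.GaussianBlur(g,(1,5),0)[255:295,c]; d=np.diff(col); k=np.argmax(d)
    if d[k]>15: pts.append(onz(K,M,(c,255+k+.5),.139))
pts=np.array(pts)
vx,vy,x0,y0=cv2.fitLine(pts[:,:2].astype(np.float32),cv2.DIST_HUBER,0,.001,.001).ravel()
print("deck edge dir yaw(y axis)",np.degrees(np.arctan2(vy,vx)),x0,y0,len(pts))
print("hub wrist",onz(K,M,(347.5,334),.156).round(4),"top",onz(Kt,Mt,(270+595/3.478,180+127/3.476),.156).round(4))
H=onz(K,M,(347.5,334),.156)
for p,z in [((327,297),.179),((380,304),.165),((386,347),.165),((305,340),.165)]:
    q=onz(K,M,p,z)-H; print(p,np.hypot(q[0],q[1]).round(4),np.degrees(np.arctan2(q[1],q[0])).round(1))
print("trim wrist",onz(K,M,(308,228),.105).round(4),tri((K,M,(308,228)),(Kt,Mt,(343.5,261)))) 
# brass mask
hsv=cv2.cvtColor(im,cv2.COLOR_BGR2HSV); m=cv2.inRange(hsv,(12,90,90),(30,255,255)); m[:, :290]=0;m[:,325:]=0;m[:210]=0;m[250:]=0
ys,xs=np.nonzero(m); print("brass",xs.mean(),ys.mean(),len(xs))
E
```

```text
deck edge dir yaw(y axis) 83.04286 0.6304843 0.04099669 56
hub wrist [0.6846 0.0037 0.156 ] top [ 0.6832 -0.3106  0.156 ]
(327, 297) 0.0652 -157.4
(380, 304) 0.0555 143.1
(386, 347) 0.045 76.0
(305, 340) 0.0489 -87.6
trim wrist [ 0.572  -0.0432  0.105 ] (array([ 0.56444459, -0.04354124,  0.13065721]), [np.float64(0.0012173446208713096), np.float64(0.0012173446208713192)])
brass 307.1181818181818 226.3181818181818 110
```

```bash
python3 - <<'E'
from h import *
im,K,M=load("w1.png")
cv2.imwrite("pics/crop2.png",cv2.resize(im[200:400,240:480],(720,600),interpolation=3))
E
```

```text
(no output)
```

View pics/crop2.png

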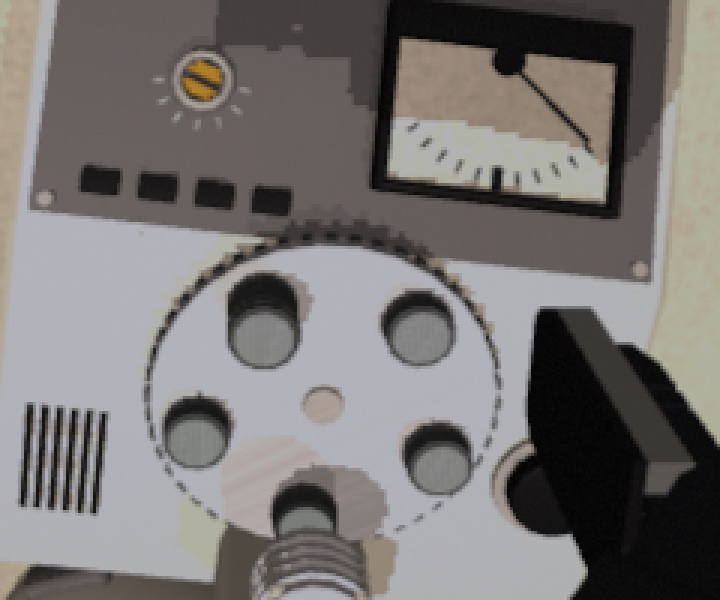

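```bash
python3 - <<'E'
from h import *
im,K,M=load("w1.png"); t,Kt,Mt=load("top0.png"); s,Ks,Ms=load("side0.png")
c=lambda x,y:(240+x/3,200+y/3)
H=onz(K,M,c(323,404),.156); print(H.round(4), onz(Kt,Mt,(270+195/3.478,180+127/3.476),.156).round(4))
for p,z in [((263,335),.179),((419,333),.165),((439,466),.165),((196,438),.165)]:
    q=onz(K,M,c(*p),z)-H; print(p,np.hypot(q[0],q[1]).round(4),(np.degrees(np.arctan2(q[1],q[0]))%360).round(1))
# trimmer rim/head centre, needle on panel plane
yaw=np.radians(-7); X=np.array([np.cos(yaw),np.sin(yaw),0]);Y=np.array([-np.sin(yaw),np.cos(yaw),0]);Z=np.array([0,0,1.])
up=X*np.cos(np.radians(25))+Z*np.sin(np.radians(25)); n=np.cross(up,Y)
# deck front edge passes (0.6305,0.041,.139)
P0=np.array([.6305,.041,.139]); print("n",n)
def onp(p,off):
    C,d=ray(K,M,p); return C+d*(((P0+n*off-C)@n)/(d@n))
for q in [(204,80),(201,79)]: print("trim",onp(c(*q),0.003).round(4))
piv,tip,mk=[onp(c(*q),.008) for q in [(509,62),(590,148),(498,178)]]
a=lambda v:np.degrees(np.arctan2(v@Y,v@up)); print("needle rel mark (cw)",a(mk-piv)-a(tip-piv), a(mk-piv), np.linalg.norm(tip-piv))
s1,s2=onp(c(185,71),.003),onp(c(223,88),.003); print("slot ang",-a(s1-s2),-a(s2-s1))
# hub relative to deck edge
print("hub dist behind edge",(H-P0)@X, "trim vs hub", (onp(c(203,80),.003)-H)@X,(onp(c(203,80),.003)-H)@Y)
E
```

```text
[0.6855 0.0039 0.156 ] [0.6842 0.003  0.156 ]
(263, 335) 0.0501 209.1
(419, 333) 0.0495 137.8
(439, 466) 0.0495 64.4
(196, 438) 0.0496 280.7
n [-0.41946813  0.05150421  0.90630779]
trim [ 0.5667 -0.0427  0.1175]
trim [ 0.5663 -0.0439  0.1174]
needle rel mark (cw) -49.86395069442222 -0.5013972227893553 0.045287518393665176
slot ang 107.24541815884554 -72.75458184115448
hub dist behind edge 0.05910660235694574 trim vs hub -0.11220613707991028 -0.06118521901660057
```

```bash

for i in 1 2 3 4; do python3 -m jog '[[[0,0,0],[0,0,0.15]],[[0,0,0],[0,0,0.3]],[[0,0,0],[0,0,0.45]],[[0,0,0],[0,0,0.6]],[[0,0,0],[0,0,0.738]]]' 0 30 | grep -E "tool_rot|opening"; done
python3 - <<'E'
from h import *
a=np.radians(101.6); p=[.685+.05*np.cos(a),.0035+.05*np.sin(a),.157]
go(p,pose(11.6))
# stroke: steps of 8 deg per row, groups of 4 rows; same local rows each group
st=11; H=np.array([.685,.0035])
P=lambda f:np.array([H[0]+.05*np.cos(np.radians(f)),H[1]+.05*np.sin(np.radians(f)),.157])
for k in range(1,6):
    go(P(101.6+6*k),pose(11.6+6*k),P(101.6),pose(11.6))
E
```

```text
tool_rot: [-1.143, -2.926, 0.0]
opening: 0.0126
tool_rot: [-2.122, -2.316, 0.001]
opening: -0.0001
tool_rot: [-2.814, -1.395, 0.001]
opening: -0.0003
tool_rot: [-3.128, -0.286, 0.001]
opening: -0.0001
shift [0.152, -0.0549, 0.1929] turn [-0.0002, 0.0005, -0.02] rows 6.0
shift [-0.0052, 0.0003, 0.0] turn [0.0, 0.0, -0.1047] rows 1.0
shift [-0.0104, 0.0011, 0.0] turn [0.0, 0.0, -0.2094] rows 2.0
shift [-0.0155, 0.0024, 0.0] turn [0.0, 0.0, -0.3142] rows 3.0
shift [-0.0203, 0.0043, 0.0] turn [0.0, 0.0, -0.4189] rows 3.0
shift [-0.025, 0.0067, 0.0] turn [0.0, 0.0, -0.5236] rows 4.0
```

```bash

python3 -m jog '[[[0.04,-0.014,0.025],[0,0,0]],[[0.08,-0.028,0.05],[0,0,-0.02]],[[0.115,-0.041,0.08],[0,0,-0.02]],[[0.152,-0.055,0.11],[0,0,-0.02]],[[0.152,-0.055,0.13],[0,0,-0.02]]]' >/dev/null
python3 -m jog '[[[0,0,0.015],[0,0,0]],[[0,0,0.03],[0,0,0]],[[0,0,0.045],[0,0,0]],[[0,0,0.063],[0,0,0]],[[0,0,0.063],[0,0,0]]]'
python3 - <<'E'
from h import *
a=np.radians(101.6); p=[.685+.05*np.cos(a),.0035+.05*np.sin(a),.157]
go(p,pose(11.6))
E
```

```text
t: 6.7
tool_pos: [0.6725, 0.0534, 0.1541]
tool_rot: [-3.124, -0.329, 0.008]
contact_force: [-0.6, -0.8, -0.6]
opening: 0.0
grip_force: 0.0
shift [0.0022, 0.0015, -0.003] turn [-0.0011, 0.0047, 0.0076] rows 1.0
```

```bash

python3 -m jog '[[[-0.004,0.0013,-0.003],[0,0,-0.105]],[[-0.009,0.002,-0.003],[0,0,-0.209]],[[-0.014,0.0035,-0.003],[0,0,-0.314]],[[-0.019,0.0055,-0.003],[0,0,-0.419]],[[-0.024,0.008,-0.003],[0,0,-0.524]]]'
for i in 1 2 3; do python3 -m jog '[[[-0.0052,0.0003,0],[0,0,-0.105]],[[-0.0104,0.0011,0],[0,0,-0.209]],[[-0.0155,0.0024,0],[0,0,-0.314]],[[-0.0203,0.0043,0],[0,0,-0.419]],[[-0.025,0.0067,0],[0,0,-0.524]]]' | grep -E "tool_pos|contact"; done
python3 -m jog '[[[-0.0052,0.0003,0],[0,0,-0.105]],[[-0.0104,0.0011,0],[0,0,-0.209]],[[-0.0125,0.0017,0],[0,0,-0.25]],[[-0.0125,0.0017,0],[0,0,-0.25]],[[-0.0125,0.0017,0],[0,0,-0.25]]]'
python3 - <<'E'
from h import *
snap("side","s2.png"); snap("wrist","w2.png"); o=ctrl.get_obs();print(np.degrees(np.arctan2(o["tool_pos"][1]-.0035,o["tool_pos"][0]-.685))%360,o["q"].round(2))
s=cv2.imread("pics/s2.png")[160:310,205:375]; w=cv2.imread("pics/w2.png")
cv2.imwrite("pics/c2.png",np.hstack([cv2.resize(s,(340,300),interpolation=3),cv2.resize(w,(400,300))]))
E
```

```text
t: 7.2
tool_pos: [0.6533, 0.0413, 0.1613]
tool_rot: [-2.93, -1.134, -0.005]
contact_force: [2.3, 1.5, -0.6]
opening: -0.0001
grip_force: 1.2
tool_pos: [0.6389, 0.0188, 0.1615]
contact_force: [0.1, 0.2, -0.4]
tool_pos: [0.6374, -0.0061, 0.1614]
contact_force: [-0.7, 3.1, 0.9]
tool_pos: [0.6496, -0.0299, 0.1615]
contact_force: [-0.5, -0.1, -0.7]
t: 9.2
tool_pos: [0.659, -0.038, 0.1611]
tool_rot: [0.907, 3.007, 0.0]
contact_force: [-0.8, 0.4, 0.6]
opening: 0.0003
grip_force: 0.0
237.61843972077716 [-0.17  0.18  1.59  0.    1.37 -1.16]
```

View pics/c2.png

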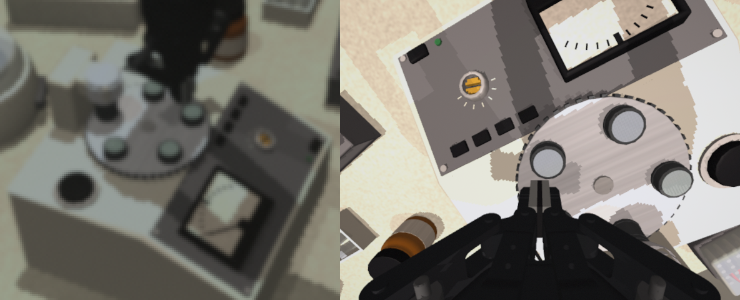

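The tall ring now sits under the lamp head (side crop ~(105,105)), with the other four rings settled and clear of the fingers. I lift off and go over the stand.

```bash

python3 -m jog '[[[0,0,-0.03],[0,0,0]],[[0,0,-0.06],[0,0,0]],[[0,0,-0.1],[0,0,0]],[[0,0,-0.14],[0,0,0]],[[0,0,-0.15],[0,0,0]]]' >/dev/null
for i in 1 2; do python3 -m jog '[[[0,0,0],[0,0,0.14]],[[0,0,0],[0,0,0.28]],[[0,0,0],[0,0,0.42]],[[0,0,0],[0,0,0.56]],[[0,0,0],[0,0,0.61]]]' 1 | grep -E "tool"; done
python3 - <<'E'
from h import *
go([.47,.225,.28],pose(76))
w,K,M=load("w1.png"); t,Kt,Mt=load("top0.png")
print(tri((K,M,(600,142)),(Kt,Mt,(229,296.3))))
E
```

```text
tool_pos: [0.6584, -0.0377, 0.3091]
tool_rot: [-1.771, -2.593, 0.001]
tool_pos: [0.6584, -0.0377, 0.3091]
tool_rot: [-2.468, -1.942, 0.001]
shift [0.2109, -0.2449, 0.0295] turn [-0.0014, 0.0001, 0.0066] rows 7.0
(array([0.46968406, 0.27146443, 0.1152139 ]), [np.float64(0.000909377351930545), np.float64(0.0009093773519304758)])
```

```bash

python3 -m jog '[[[0.03,-0.035,0.004],[0,0,0]],[[0.06,-0.07,0.008],[0,0,0]],[[0.09,-0.105,0.012],[0,0,0]],[[0.12,-0.14,0.016],[0,0,0]],[[0.15,-0.175,0.02],[0,0,0]]]' >/dev/null
python3 -m jog '[[[0.03,-0.035,0.004],[0,0,0]],[[0.06,-0.07,0.01],[0,0,0]],[[0.06,-0.07,0.01],[0,0,0]]]'
python3 - <<'E'
from h import *
im,K,M=snap("wrist","w3.png"); snap("side","s3.png")
print(proj(K,M,[.47,.2715,.115]))
x,y=map(int,proj(K,M,[.47,.265,.1])); print(x,y)
x0=max(0,min(640-300,x-150)); y0=max(0,min(480-225,y-112)); print(x0,y0)
cv2.imwrite("pics/c3.png",cv2.resize(im[y0:y0+225,x0:x0+300],(800,600),interpolation=3))
E
```

```text
t: 11.6
tool_pos: [0.4656, 0.2266, 0.2786]
tool_rot: [-2.458, -1.953, 0.003]
contact_force: [0.0, -0.1, -0.2]
opening: 0.0854
grip_force: 0.0
[311.27704748 167.51267679]
313 172
163 60
```

View pics/c3.png

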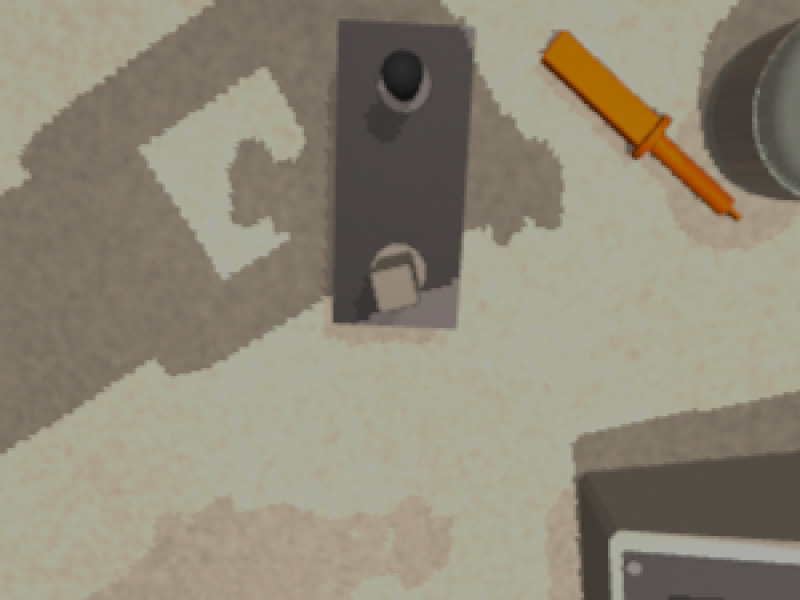

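The crop shows the white handle's top square at (395,288) crop, sides tilted about 10°, over its flange (398,270). The orange tool lies on the bench and the probe is at the far hole.

```bash
python3 - <<'E'
from h import *
im,K,M=load("w3.png"); w,K1,M1=load("w1.png"); k=300/800
c=lambda x,y:(163+x*k,60+y*k)
top=c(394,288)
print(tri((K,M,top),(K1,M1,(602,142))), "top@.119",onz(K,M,top,.119).round(4),"flange@.064",onz(K,M,c(398,268),.064).round(4))
q=[onz(K,M,c(*p),.119) for p in [(370,270),(410,263),(418,304),(377,312)]]
print("centre",np.mean(q,0).round(4))
for i in range(4):
    d=q[(i+1)%4]-q[i]; print(np.degrees(np.arctan2(d[1],d[0])).round(1)%90, np.linalg.norm(d).round(4))
e=[onz(K,M,c(*p),.06) for p in [(338,20),(333,322),(457,327),(475,28)]]
for i in range(4):
    d=e[(i+1)%4]-e[i]; print("stand",np.degrees(np.arctan2(d[1],d[0])).round(1), np.linalg.norm(d).round(4))
C=np.mean(e,0); d=e[1]-e[0]; d/=np.linalg.norm(d); print("stand C",C.round(4),"hole",(C+.034*d).round(4))
E
```

```text
(array([0.47003739, 0.2714681 , 0.11794307]), [np.float64(0.00043965831271619105), np.float64(0.00043965831271621804)]) top@.119 [0.4697 0.2716 0.119 ] flange@.064 [0.47   0.2727 0.064 ]
centre [0.4696 0.2718 0.119 ]
86.6 0.0133
88.1 0.0136
87.9 0.0139
85.6 0.0139
stand -105.7 0.1091
stand -15.4 0.0497
stand 74.3 0.1085
stand 163.9 0.0497
stand C [0.4783 0.3035 0.06  ] hole [0.469  0.2707 0.06  ]
```

```bash

python3 -m jog '[[[0,0,0],[0,0,-0.1]],[[0,0,0],[0,0,-0.19]],[[0,0,0],[0,0,-0.19]]]' 0.5 >/dev/null
python3 - <<'E'
from h import *
go([.4697,.272,.074],pose(87))
E
```

```text
shift [0.0499, -0.0025, 0.206] turn [-0.0001, 0.0004, 0.0061] rows 5.0
```

```bash

python3 -m jog '[[[0.02,-0.001,0.03],[0,0,0.003]],[[0.04,-0.002,0.06],[0,0,0.006]],[[0.05,-0.0025,0.09],[0,0,0.006]],[[0.05,-0.0025,0.12],[0,0,0.006]],[[0.05,-0.0025,0.13],[0,0,0.006]]]' >/dev/null
python3 -m jog '[[[0,0,0.02],[0,0,0]],[[0,0,0.04],[0,0,0]],[[0,0,0.06],[0,0,0]],[[0,0,0.076],[0,0,0]],[[0,0,0.076],[0,0,0]]]'
python3 - <<'E'
from h import *
go([.4697,.272,.074],pose(87))
E
```

```text
t: 13.0
tool_pos: [0.4678, 0.2722, 0.0722]
tool_rot: [-2.277, -2.162, 0.006]
contact_force: [-0.5, -0.5, -0.0]
opening: 0.0429
grip_force: 0.0
shift [-0.0001, 0.0019, -0.0018] turn [-0.0037, 0.0018, 0.0007] rows 1.0
```

```bash

python3 -m jog '[[[0,0.002,-0.001],[-0.004,0.002,0]],[[0,0.002,-0.001],[-0.004,0.002,0]]]' >/dev/null
python3 -m jog '[[[0,0,0],[0,0,0]],[[0,0,0],[0,0,0]],[[0,0,0],[0,0,0]],[[0,0,0],[0,0,0]],[[0,0,0],[0,0,0]]]' 0 50
python3 -m jog '[[[0,0,-0.01],[0,0,0]],[[0,0,-0.025],[0,0,0]],[[0,0,-0.045],[0,0,0]],[[0,0,-0.065],[0,0,0]],[[0,0,-0.085],[0,0,0]]]' >/dev/null
python3 -m jog '[[[0,0,-0.03],[0,0,0]],[[0,0,-0.06],[0,0,0]],[[0,0,-0.09],[0,0,0]],[[0,0,-0.1],[0,0,0]],[[0,0,-0.1],[0,0,0]]]'
python3 - <<'E'
from h import *
im,K,M=snap("wrist","w4.png"); s,Ks,Ms=snap("side","s4.png"); o=ctrl.get_obs()
print(o["tool_pos"],R.from_rotvec(o["tool_rot"]).as_matrix().round(4).tolist())
x,y=map(int,proj(K,M,o["tool_pos"]-[0,0,.05])); u,v=map(int,proj(Ks,Ms,o["tool_pos"]-[0,0,.03])); print(x,y,u,v)
a=cv2.resize(im[max(0,y-75):][:150,x-50:x+50],(400,600),interpolation=3); b=cv2.resize(s[v-45:v+45,u-30:u+30],(400,600),interpolation=3)
cv2.imwrite("pics/c4.png",np.hstack([a,b]))
E
```

```text
t: 13.7
tool_pos: [0.4699, 0.2734, 0.0758]
tool_rot: [-2.276, -2.165, -0.004]
contact_force: [-4.9, -0.2, 5.0]
opening: 0.0135
grip_force: 49.0
t: 14.7
tool_pos: [0.4714, 0.2733, 0.2634]
tool_rot: [2.274, 2.162, 0.015]
contact_force: [0.2, 0.5, -0.6]
opening: 0.0131
grip_force: 48.7
[0.46972965 0.27268617 0.25930129] [[0.05, 0.9987, 0.0031], [0.9987, -0.05, 0.0013], [0.0015, 0.003, -1.0]]
313 261 345 328
```

View pics/c4.png

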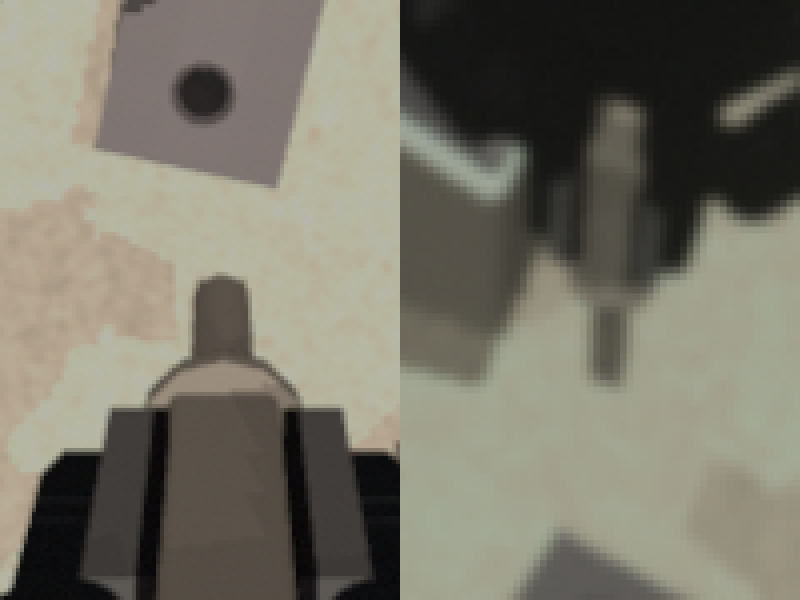

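```bash
python3 - <<'E'
from h import *
im,K,M=load("w4.png"); s,Ks,Ms=load("s4.png")
o=ctrl.get_obs(); Rm=R.from_rotvec(o["tool_rot"]).as_matrix(); p=o["tool_pos"]
for nm,d in [("flange",.0145),("shaftend",.0575),("tip",.0645)]:
    X=p+Rm[:,2]*d; a=proj(K,M,X); b=proj(Ks,Ms,X)
    print(nm,"wrist crop",((a-[263,186])*4).round(0),"side crop",((b-[315,283])*[400/60,600/90]).round(0))
E
```

```text
flange wrist crop [201. 404.] side crop [209. 270.]
shaftend wrist crop [203. 284.] side crop [202. 361.]
tip wrist crop [204. 269.] side crop [201. 375.]
```

Both crops show the blade flat staying wide to the tip across the gripper's y direction, so blade x ∥ gripper y. The wrist camera is off by about 3 mm along tool y (the pads' midline is at column 319 against a predicted 313.5). I correct for that.

```bash
cat >> h.py <<'E'
def fix(M,ty): M=M.copy(); M[:3,3]-=.0029*ty; return M
yw=np.radians(-7); X=np.array([np.cos(yw),np.sin(yw),0]);Y=np.array([-np.sin(yw),np.cos(yw),0])
up=X*np.cos(np.radians(25))+np.array([0,0,1])*np.sin(np.radians(25)); n=np.cross(up,Y)
def trimpose(j):
    "gripper rot with blade(gripper y) along slot at joint j rad"
    y=up*np.cos(j)-Y*np.sin(j); z=-n; return R.from_matrix(np.c_[np.cross(y,z),y,z])
E
python3 - <<'E'
from h import *
w,K1,M1=load("w1.png"); M1=fix(M1,np.array([-.01,1,0])); w4,K4,M4=load("w4.png"); o=ctrl.get_obs(); ty=R.from_rotvec(o["tool_rot"]).as_matrix()[:,1]; M4=fix(M4,ty)
t,Kt,Mt=load("top0.png"); s,Ks,Ms=load("side0.png")
g=cv2.cvtColor(w4,cv2.COLOR_BGR2GRAY)[186:230,263:363]; m=(g<60); m[:12]=0; ys,xs=np.nonzero(m[:, 35:70]); hp=(263+35+xs.mean(),186+ys.mean()); print("hole px",hp,"world",onz(K4,M4,hp,.06).round(4))
for im,nm,c in [(s,"side",(337,230)),(t,"top",(343,261))]:
    h=cv2.cvtColor(im,cv2.COLOR_BGR2HSV); m=cv2.inRange(h,(8,70,60),(32,255,255)); b=np.zeros_like(m); b[c[1]-8:c[1]+9,c[0]-8:c[0]+9]=1; ys,xs=np.nonzero(m*b); print(nm,xs.mean(),ys.mean(),len(xs))
    if nm=="side": ps=(xs.mean(),ys.mean())
    else: pt=(xs.mean(),ys.mean())
pw=(240+203/3,200+80/3)
for v in ([(K1,M1,pw),(Ks,Ms,ps)],[(K1,M1,pw),(Kt,Mt,pt)],[(K1,M1,pw),(Kt,Mt,pt),(Ks,Ms,ps)]): print(tri(*v))
# via console plane
P0=np.array([.6305,.041,.139]); C,d=ray(K1,M1,pw); print("plane",C+d*(((P0+n*.003-C)@n)/(d@n)))
slot=tri((K1,M1,pw),(Kt,Mt,pt),(Ks,Ms,ps))[0]-n*.004
print(slot); go(slot+n*.1005,trimpose(-1.243)); print((trimpose(-1.243)).as_matrix().round(2).tolist())
E
```

```text
hole px (np.float64(313.54782608695655), np.float64(208.54782608695652)) world [0.4658 0.2719 0.06  ]
side 337.08 229.32 25
top 342.6 261.04 25
(array([ 0.56653367, -0.04602195,  0.1128016 ]), [np.float64(0.0015151683761150058), np.float64(0.0015151683761147287)])
(array([ 0.56543053, -0.04429227,  0.12146909]), [np.float64(0.0016069803031735234), np.float64(0.0016069803031735252)])
(array([ 0.5660846 , -0.04449069,  0.11445657]), [np.float64(0.002190902113519339), np.float64(0.0014952102283406238), np.float64(0.0014079843097602812)])
plane [ 0.56665476 -0.04602288  0.11770591]
[ 0.56776247 -0.0446967   0.11083134]
shift [-0.3091, 0.0712, 0.0572] turn [-0.3621, -0.2818, -1.152] rows 9.0
[[-0.81, 0.4, 0.42], [0.42, 0.9, -0.05], [-0.4, 0.14, -0.91]]
```

```bash

for i in 1 2; do python3 -m jog '[[[-0.03,0.0045,-0.001],[0,0,0]],[[-0.062,0.009,-0.002],[0,0,0]],[[-0.095,0.014,-0.003],[0,0,0]],[[-0.127,0.019,-0.004],[0,0,0]],[[-0.155,0.023,-0.005],[0,0,0]]]' >/dev/null; done
for i in 1 2; do python3 -m jog '[[[0,0,0],[-0.036,-0.028,-0.115]],[[0,0,0],[-0.072,-0.056,-0.23]],[[0,0,0],[-0.108,-0.085,-0.346]],[[0,0,0],[-0.145,-0.113,-0.461]],[[0,0,0],[-0.181,-0.141,-0.576]]]' >/dev/null; done
python3 -m jog '[[[0,0,0],[0,0,0]],[[0,0,0],[0,0,0]]]'
python3 - <<'E'
from h import *
slot=np.array([.568,-.0455,.112]); go(slot+n*.1005,trimpose(-1.243)); print(ctrl.get_obs()["q"].round(2))
E
```

```text
t: 17.0
tool_pos: [0.4998, -0.0391, 0.2679]
tool_rot: [0.608, 2.64, 0.062]
contact_force: [0.1, -0.7, 0.2]
opening: 0.0133
grip_force: 48.6
shift [0.0041, 0.0006, 0.0698] turn [-0.0007, -0.0023, -0.0031] rows 2.0
[-0.26 -0.59  2.12  0.06  1.18 -1.39]
```

```bash

python3 -m jog '[[[0.002,0,0.02],[0,0,0]],[[0.004,0.0005,0.04],[0,-0.002,-0.003]],[[0.004,0.0005,0.06],[0,-0.002,-0.003]],[[0.004,0.0005,0.07],[0,-0.002,-0.003]],[[0.004,0.0005,0.07],[0,-0.002,-0.003]]]'
python3 - <<'E'
from h import *
im,K,M=snap("wrist","w5.png"); s,Ks,Ms=snap("side","s5.png"); t,Kt,Mt=snap("top","t5.png"); o=ctrl.get_obs(); Rm=R.from_rotvec(o["tool_rot"]).as_matrix()
go(np.array([.568,-.0455,.112])+n*.1005,trimpose(-1.243))
tip=o["tool_pos"]+Rm[:,2]*.0655; x,y=proj(K,M,tip).round().astype(int); print("tip",x,y,proj(Ks,Ms,tip),proj(Kt,Mt,tip))
x0,y0=x-50,max(0,y-75); u,v=map(int,proj(Ks,Ms,tip)); print(x0,y0,u-40,v-45)
cv2.imwrite("pics/c5.png",np.hstack([cv2.resize(im[y0:y0+120,x0:x0+100],(500,600),interpolation=3),cv2.resize(s[v-45:v+45,u-22:u+23],(300,600),interpolation=3)]))
E
```

```text
t: 17.5
tool_pos: [0.5263, -0.0401, 0.2024]
tool_rot: [0.602, 2.641, 0.061]
contact_force: [0.0, 0.7, -0.6]
opening: 0.013
grip_force: 48.6
shift [0.0025, -0.0008, 0.002] turn [0.0009, 0.0039, 0.0026] rows 1.0
tip 321 259 [341.64373042 220.37540584] [343.49552964 263.89325826]
271 184 301 175
```

View pics/c5.png

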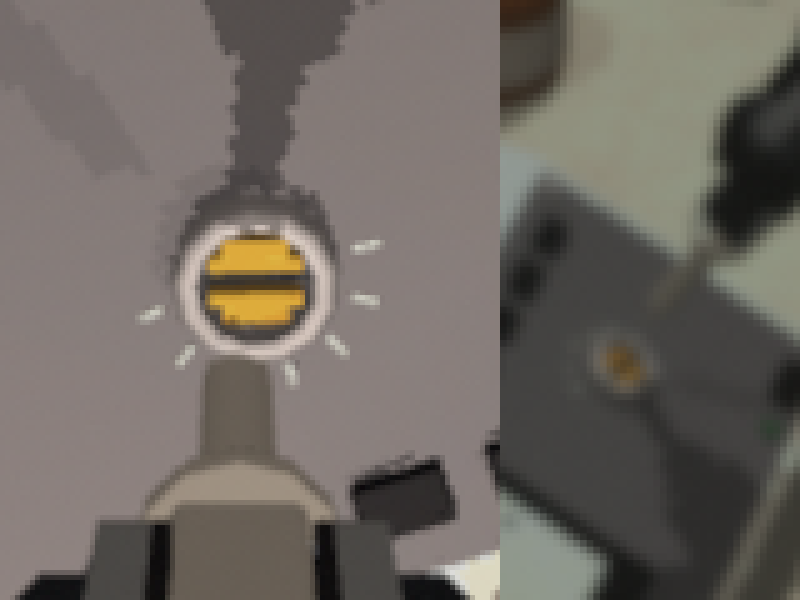

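```bash
python3 - <<'E'
from h import *
im,K,M=load("w5.png"); s,Ks,Ms=load("s5.png"); t,Kt,Mt=load("t5.png"); o=ctrl.get_obs(); Rm=R.from_rotvec(o["tool_rot"]).as_matrix(); p=o["tool_pos"]
for d in [0,.0115,.0655,.068,.095,.1005,.105]: print(d,proj(K,M,p+Rm[:,2]*d).round(1),"side",proj(Ks,Ms,p+Rm[:,2]*d).round(1),"dx1mm",(proj(K,M,p+Rm[:,2]*d+Rm[:,0]*.001)-proj(K,M,p+Rm[:,2]*d)).round(2))
h=cv2.cvtColor(im,cv2.COLOR_BGR2HSV); m=cv2.inRange(h,(15,120,120),(32,255,255)); ys,xs=np.nonzero(m); print("brass",xs.mean(),ys.mean(),xs.min(),xs.max(),ys.min(),ys.max())
u,v=341,220
print("side tip",u-22+155/300*45,v-45+305/600*90,"side slot",u-22+122/300*45,v-45+362/600*90)
b=s[205:245,310:350]; hh=cv2.cvtColor(b,cv2.COLOR_BGR2HSV); m=cv2.inRange(hh,(8,90,60),(32,255,255)); ys,xs=np.nonzero(m); print("brass side",310+xs.mean(),205+ys.mean())
cy=K[1,2]; print(K)
# detail columns of grey around tip in wrist
g=cv2.cvtColor(im,cv2.COLOR_BGR2GRAY); print(g[250:264,308:330])
E
```

```text
0 [321.3 310.8] side [354.8 204.8] dx1mm [ 0.  -1.9]
0.0115 [321.2 298.9] side [352.4 207.7] dx1mm [ 0.   -1.79]
0.0655 [320.9 258.9] side [341.6 220.4] dx1mm [ 0.   -1.43]
0.068 [320.9 257.5] side [341.2 220.9] dx1mm [ 0.   -1.42]
0.095 [320.8 244.1] side [336.1 226.9] dx1mm [ 0.   -1.29]
0.1005 [320.7 241.7] side [335.1 228.1] dx1mm [ 0.   -1.26]
0.105 [320.7 239.8] side [334.2 229.1] dx1mm [ 0.   -1.25]
brass 320.8902953586498 240.52320675105486 144 331 232 343
side tip 342.25 220.75 side slot 337.3 229.3
brass side 337.1111111111111 229.11111111111111
[[337.77457737   0.         319.07593386]
 [  0.         337.77457737 237.81146868]
 [  0.           0.           1.        ]]
[[128 132 159 185 186 172 138  88  66  68  69  72  77  75  69  69  68  68
   68  68  87 132]
 [129 128 135 162 186 187 162 138 139 110  76  67  69  69  69  68  66  66
   88 129 159 178]
 [124 122 129 138 167 189 188 183 178 166 147 121 107 109 111 120 131 140
  156 173 192 199]
 [165 173 136 131 142 161 182 195 196 194 185 173 165 169 170 173 177 181
  187 196 198 184]
 [188 179 132 130 131 135 143 157 165 1
[... 191 characters left out ...]
6  96  95 102 113 117 126 136
  134 142 158 139]
 [130 130 129 126 110  92  93  95  96  96  95  95  95  94  93  93 111 130
  130 149 187 177]
 [130 130 130 120 100  91  94  95  96  97  96  96  95  94  93  92 103 123
  130 137 183 198]
 [131 130 130 116  90  92  94  94  96  96  97  95  95  95  92  92  99 119
  131 131 160 184]
 [130 130 130 114  88  91  93  94  95  97  96  96  95  94  93  91  97 116
  131 131 151 174]
 [130 131 129 110  88  92  93  94  95  96  96  96  95  94  92  91  92 112
  131 130 137 147]
 [131 130 125 107  89  92  93  95  95  96  97  95  95  95  92  90  90 110
  130 131 131 131]
 [131 130 125 106  90  92  93  94  96  96  96  96  95  94  93  91  91 110
  131 132 132 131]]
```

```bash
cat > m.py <<'E'
from h import *
import sys
im,K,M=snap("wrist",sys.argv[1]); o=ctrl.get_obs(); Rm=R.from_rotvec(o["tool_rot"]).as_matrix(); p=o["tool_pos"]
h=cv2.cvtColor(im,cv2.COLOR_BGR2HSV); m=cv2.inRange(h,(15,120,120),(32,255,255)); m[:200]=0;m[275:]=0;m[:,:290]=0;m[:,350:]=0
ys,xs=np.nonzero(m); print("brass",xs.mean(),ys.mean(),xs.min(),xs.max(),ys.min(),ys.max())
g=cv2.cvtColor(im,cv2.COLOR_BGR2GRAY).astype(float)
c=[]
for r in range(262,272):
    d=np.diff(cv2.GaussianBlur(g,(5,1),0)[r,300:340]); c.append((300.5+np.argmin(d[:20])+300.5+20+np.argmax(d[20:]))/2)
print("shaft col",np.median(c)); j=-1.243 if len(sys.argv)<3 else float(sys.argv[2])
go(p,trimpose(j)); print(p.round(4),o["contact_force"].round(1))
E
python3 -m jog '[[[0,0.0015,0],[0,0,0]],[[0,0.0025,0],[0,0.004,0]],[[0,0.0025,0.012],[0,0.004,0.002]],[[0,0.0025,0.012],[0,0.004,0.002]],[[0,0.0025,0.012],[0,0.004,0.002]]]' >/dev/null
python3 m.py w6.png; python3 - <<'E'
from h import *
im=cv2.imread("pics/w6.png"); cv2.imwrite("pics/c6.png",cv2.resize(im[205:280,275:365],(720,600),interpolation=3))
E
```

```text
brass 317.71370967741933 243.77822580645162 308 328 235 252
shaft col 318.0
shift [0.0, 0.0, 0.0] turn [0.0004, -0.0021, 0.0008] rows 1.0
[ 0.5328 -0.0388  0.1938] [-0.8 -1.  -0.5]
```

View pics/c6.png

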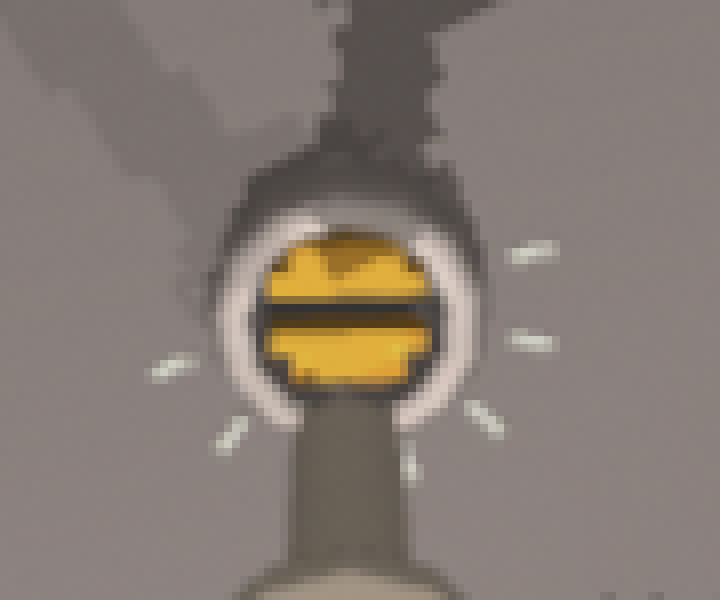

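```bash

python3 -m jog '[[[0.0013,0,0],[0,-0.002,0]],[[0.0013,0,0.006],[0,-0.002,0]],[[0.0013,0,0.012],[0,-0.002,0]],[[0.0013,0,0.012],[0,-0.002,0]],[[0.0013,0,0.012],[0,-0.002,0]]]' >/dev/null
python3 m.py w7.png; python3 - <<'E'
from h import *
im=cv2.imread("pics/w7.png"); g=cv2.cvtColor(im,cv2.COLOR_BGR2GRAY)
print(g[226:264,312:324:2].tolist())
E
```

```text
brass 317.765306122449 248.64285714285714 308 328 242 258
shaft col 317.5
shift [0.0, 0.0, 0.0] turn [0.0006, 0.0004, 0.0008] rows 1.0
[ 0.5369 -0.0389  0.1828] [ 0.4 -0.5 -0.4]
[[125, 103, 75, 74, 85, 84], [121, 105, 74, 73, 84, 81], [119, 85, 73, 73, 77, 83], [91, 73, 77, 73, 73, 84], [72, 76, 82, 78, 74, 81], [74, 81, 79, 77, 74, 75], [75, 79, 78, 78, 76, 75], [77, 79, 81, 80, 79, 78], [78, 82, 86, 86, 83, 82], [84, 89, 98, 96, 91, 90], [96, 106, 119, 118, 114, 108], [140, 123, 133, 134, 130, 125], [167, 162, 139, 138, 136, 134], [182, 186, 130, 127, 134, 134], [190, 148, 91, 89, 101, 114], [138, 95, 76, 76, 80, 93], [153, 129, 108, 108, 108, 110], [169, 146, 119, 119, 119, 120], [170, 119, 113, 119, 118, 119], [155, 103, 104, 121, 119, 119], [147, 103, 103, 120, 118, 120], [162, 103, 102, 113, 119, 119], [152, 87, 86, 89, 97, 97], [92, 63, 63, 62, 66, 66], [52, 53, 53, 54, 56, 56], [64, 64, 64, 64, 65, 64], [67, 66, 67, 67, 66, 70], [145, 157, 157, 157, 158, 132], [177, 181, 172, 157, 174, 172], [177, 164, 127, 116, 128, 161], [153, 120, 100, 101, 99, 118], [140, 98, 100, 101, 99, 98], [118, 98, 100, 101, 100, 97], [97, 98, 100, 101, 100, 97], [93, 98, 100, 100, 100, 97], [93, 98, 100, 101, 100, 97], [93, 98, 100, 100, 99, 97], [94, 98, 100, 100, 100, 97]]
```

```bash

python3 -m jog '[[[0.0003,0,0.003],[0,0,0]],[[0.0003,0,0.006],[0,0,0]],[[0.0003,0,0.007],[0,0,0]],[[0.0003,0,0.007],[0,0,0]]]' >/dev/null
python3 m.py w8.png; python3 - <<'E'
from h import *
im=cv2.imread("pics/w8.png"); g=cv2.cvtColor(im,cv2.COLOR_BGR2GRAY)
print(g[240:264,308:330:2])
E
```

```text
brass 316.8 249.06486486486486 307 328 243 260
shaft col 317.5
shift [0.0, 0.0, 0.0] turn [0.0006, 0.0012, 0.0013] rows 1.0
[ 0.5399 -0.0392  0.1783] [-8.   0.6  8.8]
[[169 192 209 140 130 135 135 136 138 129 126]
 [181 214 190 123  92  95 103 116 137 139 162]
 [187 182 122  92  77  77  82  93 127 140 188]
 [178 159 151 102 110 110 110 112 119 127 180]
 [138 157 172 106 121 120 120 121 112  97 174]
 [ 88 157 172 104 120 120 121 120 111  72 171]
 [ 86 158 130 104 116 121 120 121 115 135 166]
 [155 168 103 104 107 120 121 121 142 175 145]
 [173 171 136 104 104 120 121 120 131 182 124]
 [165 154 132  95  95 101  99  98  99 144 107]
 [104  95  84  68  69  69  67  66  67  82  74]
 [ 54  53  53  54  53  54  55  53  54  66  73]
 [ 62  63  62  64  65  65  65  65  65  69  79]
 [ 66  67  68  67  68  67  68  68  68  68  78]
 [107 107  88  87  86  92  87 107 133 150 113]
 [165 160 101 115 100 102  99 112 150 172 129]
 [180 180 121 107 101 102 102 101 126 179 126]
 [148 175 125  99 101 102 101  99 121 122  92]
 [ 97 154 114 100 101 102 101  99 109  72  69]
 [ 73 132 100 101 101 102 102  98 102  72  88]
 [ 72 102  96  99 101 102 101 100 100  70 129]
 [ 94  82  95  99 101 101 101  99  95  68 165]
 [144  74  95 100 100 102 101  99  96  91 191]
 [178  81  96 100 101 102 101  99  97 168 205]]
```

Contact came on the near lip of the head: the tip's edge is at row 254 and the slot spans rows 249.7–254. I back off 2 mm, shift +x by 2.1 mm, then press in gently.

```bash

python3 -m jog '[[[0,0,-0.003],[0,0,0]],[[0.0021,0,-0.003],[0,-0.001,0]],[[0.0021,0,-0.003],[0,-0.001,0]],[[0.0021,0,-0.002],[0,-0.001,0]],[[0.0021,0,-0.001],[0,-0.001,0]]]' |grep -E "pos|contact"
for i in 1 2; do python3 -m jog '[[[0,0,0.0007],[0,0,0]],[[0,0,0.0015],[0,0,0]],[[0,0,0.0015],[0,0,0]]]'|grep -E "pos|contact"; done
python3 m.py w9.png; python3 - <<'E'
from h import *
im=cv2.imread("pics/w9.png"); g=cv2.cvtColor(im,cv2.COLOR_BGR2GRAY)
print(g[240:260,306:332:2])
E
```

```text
tool_pos: [0.5374, -0.0382, 0.1761]
contact_force: [0.1, 0.3, -1.0]
tool_pos: [0.538, -0.0382, 0.1749]
contact_force: [-0.9, 0.5, -0.5]
tool_pos: [0.5387, -0.0383, 0.1739]
contact_force: [-0.5, 0.8, 0.5]
brass 317.09580838323353 254.44910179640718 307 328 249 265
shaft col 317.5
shift [0.0, 0.0, 0.0] turn [0.0007, 0.0015, 0.0009] rows 1.0
[ 0.5387 -0.0383  0.1739] [-1.3  0.4 -0. ]
[[ 73  75  76  77  80  82  81  80  80  79  77  73  84]
 [ 74  77  78  80  84  87  87  84  83  82  79  77 106]
 [ 76  79  82  86  90  96  93  91  90  89  82  78  97]
 [ 78  83  87  95 106 118 114 109 103  98  89  81  80]
 [ 81  89 106 137 123 133 130 127 122 117  97  84  78]
 [ 87 120 144 170 137 139 139 138 134 130 115  93  82]
 [101 151 168 191 175 129 137 137 136 137 130 125  90]
 [128 170 185 197 167 101 104 116 126 136 139 144 112]
 [155 182 189 145 105  73  72  83  90 122 140 158 151]
 [172 187 162 138  90  94 100 107 107 120 162 199 179]
 [180 170 145 165 136 104 112 120 121 121 140 214 198]
 [183 125 146 171 148 104 107 120 120 121  89 176 210]
 [170  81 146 131 121 105 105 116 120 121  99 138 213]
 [150 152 166 143 104 103 105 112 120 121 167 142 212]
 [127 173 173 152 105 104 104 106 121 120 183 153 192]
 [103 173 173 150 103 102 103 102 113 115 149 140 159]
 [ 84 124 120 110 100 102 102 101 103  91  86  95 117]
 [ 75  66  62  80  99 102 102 100  99  82  66  84  90]
 [ 75  60  59  85  99 101 101 102  99  89  71  86  85]
 [ 78  66  66  93  99 102 102 102  99  90  68  78  85]]
```

```bash

python3 -m jog '[[[0,0,0.0005],[0,-0.001,0]],[[0,0,0.0008],[0,-0.001,0]],[[0,0,0.0008],[0,-0.001,0]]]'|grep -E "pos|contact"
python3 - <<'E'
from h import *
o=ctrl.get_obs(); Rm=R.from_rotvec(o["tool_rot"]).as_matrix(); print(o["contact_force"]@Rm)
E
```

```text
tool_pos: [0.539, -0.0384, 0.1737]
contact_force: [-6.1, 0.6, 4.8]
[ 3.28778107 -1.3152959  -6.92717965]
```

```bash

python3 -m jog '[[[0.0003,0,-0.0005],[0,0,0.1]],[[0.0003,0,-0.0005],[0,0,0.2]],[[0.0003,0,-0.0005],[0,0,0.3]],[[0.0003,0,-0.0005],[0,0,0.4]],[[0.0003,0,-0.0005],[0,0,0.5]]]'|grep -E "pos|contact"
python3 -m jog '[[[0,0,0],[0,0,0.1]],[[0,0,0],[0,0,0.2]],[[0,0,0],[0,0,0.3]],[[0,0,0],[0,0,0.4]],[[0,0,0],[0,0,0.5]]]'|grep -E "pos|contact"
python3 -m jog '[[[0,0,0],[0,0,0.1]],[[0,0,0],[0,0,0.2]],[[0,0,0],[0,0,0.2]]]'
python3 - <<'E'
from h import *
im,K,M=snap("wrist","w10.png"); s,_,_=snap("side","s10.png"); o=ctrl.get_obs(); ty=R.from_rotvec(o["tool_rot"]).as_matrix()[:,1]
C=np.array([.566,-.0455,.115]); print("meter px", proj(K,M,[.565,.055,.125]), o["contact_force"]@R.from_rotvec(o["tool_rot"]).as_matrix())
cv2.imwrite("pics/c10.png",np.hstack([cv2.resize(im,(533,400)),cv2.resize(s[210:310,290:357],(267,400),interpolation=3)]))
E
```

```text
tool_pos: [0.5389, -0.0378, 0.1738]
contact_force: [-1.0, 1.2, 1.5]
tool_pos: [0.5393, -0.038, 0.1741]
contact_force: [0.4, 1.9, 0.1]
t: 21.95
tool_pos: [0.5395, -0.0381, 0.1742]
tool_rot: [2.039, 1.885, 0.403]
contact_force: [2.5, 1.5, -0.1]
opening: 0.0136
grip_force: 48.7
meter px [308.70782471  94.09432724] [0.85992908 3.21575216 0.62027858]
```

View pics/c10.png

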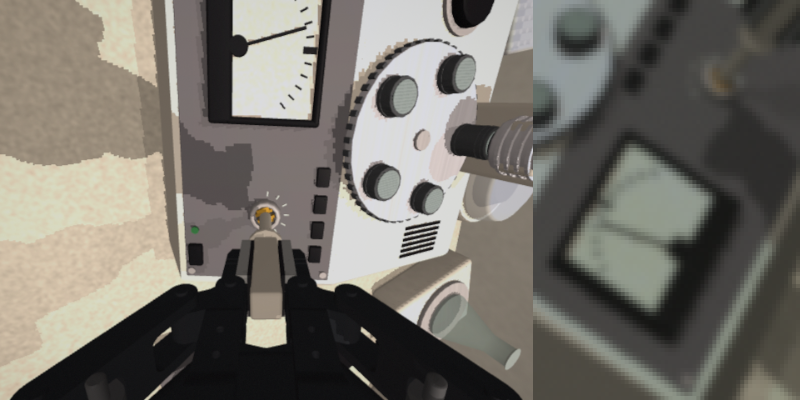

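The view shows the blade in the trimmer, the tall ring under the lamp head, and the needle tip (307,28) about one division short of the thick mark (310,50). I measure this numerically.

```bash
cat > nd.py <<'E'
from h import *
import sys
def needle(im,K,M,piv):
    P0=np.array([.6305,.041,.139])+n*.008
    H,W=im.shape[:2]; vv,uu=np.mgrid[0:min(H,260),180:420]
    d=(M[:3,:3]@np.linalg.inv(K)@np.stack([uu.ravel(),vv.ravel(),np.ones(uu.size)])).T
    C=M[:3,3]; f=lambda d:C+d*(((P0-C)@n)/(d@n))[:,None]
    X_=f(d); p=f((M[:3,:3]@np.linalg.inv(K)@np.array([[piv[0],piv[1],1.]]).T).T)[0]
    r=X_-p; a=r@up; b=-(r@Y); rad=np.hypot(a,b); ang=np.arctan2(b,a)  # cw positive from up-slope
    g=cv2.cvtColor(im,cv2.COLOR_BGR2GRAY)[vv.ravel(),uu.ravel()].astype(float)
    out=[]
    for lo,hi in [(.014,.034),(.036,.046)]:
        s=(rad>lo)&(rad<hi)&(abs(ang)<.95); bins=np.linspace(-.95,.95,77); idx=np.digitize(ang[s],bins)
        dark=np.maximum(0,120-g[s]); prof=np.bincount(idx,dark,78)/np.maximum(1,np.bincount(idx,minlength=78))
        out.append(prof)
    c=np.r_[bins[0],bins]-.0125
    for nm,pr in zip(("needle","marks"),out): print(nm,[(round(float(c[i]),2),int(pr[i])) for i in range(78) if pr[i]>15])
    # fine fits
    s=(rad>.016)&(rad<.034)&(g<105)&(abs(ang)<.8); na=np.median(ang[s]); s&=abs(ang-na)<.12
    k=np.polyfit(a[s],b[s],1); print("needle ang",np.arctan(k[0]),"n",s.sum())
if __name__=="__main__":
    im,K,M=load(sys.argv[1]); needle(im,K,M,(float(sys.argv[2]),float(sys.argv[3])))
E
python3 nd.py w10.png 287 54; python3 nd.py w1.png 409.7 220.7
```

```text
needle [(-0.31, 73), (-0.29, 86), (-0.26, 45)]
marks [(-0.51, 18), (-0.34, 17), (-0.31, 45), (-0.29, 44), (-0.04, 34), (-0.01, 44), (0.01, 41), (0.04, 26), (0.34, 15)]
needle ang -0.28782832314598716 n 133
needle [(-0.91, 82), (-0.86, 28)]
marks [(-0.01, 53), (0.01, 64), (0.04, 27)]
  return _methods._mean(a, axis=axis, dtype=dtype,
  ret = ret.dtype.type(ret / rcount)
Traceback (most recent call last):
  File "nd.py", line 22, in <module>
    im,K,M=load(sys.argv[1]); needle(im,K,M,(float(sys.argv[2]),float(sys.argv[3])))
                              ~~~~~~^^^^^^^^^^^^^^^^^^^^^^^^^^^^^^^^^^^^^^^^^^^^^^^^
  File "nd.py", line 20, in needle
    k=np.polyfit(a[s],b[s],1); print("needle ang",np.arctan(k[0]),"n",s.sum())
TypeError: expected non-empty vector for x
```

```bash

python3 -m jog '[[[0,0,0],[0,0,0.1]],[[0,0,0],[0,0,0.2]],[[0,0,0],[0,0,0.3]],[[0,0,0],[0,0,0.38]],[[0,0,0],[0,0,0.38]]]'|grep -E "pos|contact"
python3 -m jog '[[[0,0,0],[0,0,0]],[[0,0,0],[0,0,0]]]'|grep -E "contact|rot"
python3 - <<'E'
from h import *
snap("wrist","w11.png"); im=cv2.imread("pics/w11.png")
# blob of pivot: project same world pivot from w10
a,K,M=load("w10.png"); b,Kb,Mb=load("w11.png")
P0=np.array([.6305,.041,.139])+n*.008; C,d=ray(K,M,(287,54)); P=C+d*(((P0-C)@n)/(d@n)); q=proj(Kb,Mb,P); print(q)
from nd import needle; needle(b,Kb,Mb,q)
E
```

```text
tool_pos: [0.5396, -0.0385, 0.1743]
contact_force: [3.4, -0.4, -0.2]
tool_rot: [2.396, 1.492, 0.492]
contact_force: [3.6, -0.4, 1.1]
[210.10180638  83.32127143]
needle [(-0.06, 75), (-0.04, 91), (-0.01, 49)]
marks [(-0.69, 24), (-0.51, 19), (-0.34, 16), (-0.06, 47), (-0.04, 75), (-0.01, 44), (0.01, 45), (0.04, 27), (0.16, 15)]
needle ang -0.04117207898144782 n 129
```

```bash

python3 -m jog '[[[0,0,0],[0,0,0.03]],[[0,0,0],[0,0,0.055]],[[0,0,0],[0,0,0.055]],[[0,0,0],[0,0,0.055]],[[0,0,0],[0,0,0.055]]]'|grep -E "pos|contact"
python3 - <<'E'
from h import *
snap("wrist","w12.png")
a,K,M=load("w10.png"); b,Kb,Mb=load("w12.png")
P0=np.array([.6305,.041,.139])+n*.008; C,d=ray(K,M,(287,54)); P=C+d*(((P0-C)@n)/(d@n)); q=proj(Kb,Mb,P); x,y=map(int,q); print(q)
from nd import needle; needle(b,Kb,Mb,q)
cv2.imwrite("pics/c12.png",cv2.resize(b[max(0,y-60):y+60,x-40:x+120],(800,600),interpolation=3))
E
```

```text
tool_pos: [0.5393, -0.0385, 0.1743]
contact_force: [5.6, -1.3, 1.6]
[200.45749478  90.22400855]
needle [(-0.04, 22), (-0.01, 88), (0.01, 83), (0.04, 31)]
marks [(-0.86, 16), (-0.69, 24), (-0.51, 20), (-0.04, 46), (-0.01, 89), (0.01, 65), (0.04, 29), (0.34, 15)]
needle ang -0.007194320038899758 n 128
```

View pics/c12.png

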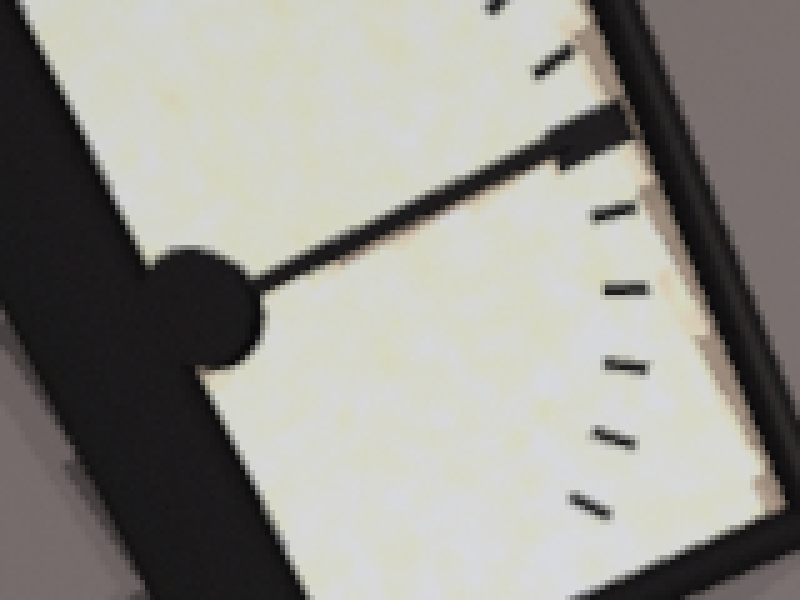

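The needle stands on the thick mark, perhaps 0.01 rad short. I add a slight touch, back off within the slot's play, and withdraw along z.

```bash

python3 -m jog '[[[0,0,0],[0,0,0.015]],[[0,0,0],[0,0,0.015]],[[0,0,0],[0,0,0.015]],[[0,0,0],[0,0,-0.05]],[[0,0,0],[0,0,-0.12]]]'|grep -E "pos|contact"
python3 -m jog '[[[0,0,-0.002],[0,0,0]],[[0,0,-0.005],[0,0,0]],[[0,0,-0.01],[0,0,0]],[[0,0,-0.03],[0,0,0]],[[0,0,-0.06],[0,0,0]]]'|grep -E "pos|contact"
python3 -m jog '[[[0,0,-0.03],[0,0,0]],[[0,0,-0.03],[0,0,0]]]'
python3 - <<'E'
from h import *
snap("wrist","w13.png"); b,K,M=load("w13.png")
a,Ka,Ma=load("w10.png")
P0=np.array([.6305,.041,.139])+n*.008; C,d=ray(Ka,Ma,(287,54)); P=C+d*(((P0-C)@n)/(d@n)); q=proj(K,M,P); x,y=map(int,q); print(q)
g=cv2.cvtColor(b,cv2.COLOR_BGR2GRAY)
# refine pivot: dark blob on white face side unknown -> just run
from nd import needle; needle(b,K,M,q)
o=ctrl.get_obs(); print(o["tool_pos"]); go([.44,.20,.27],pose(87))
E
```

```text
tool_pos: [0.5383, -0.0382, 0.1736]
contact_force: [-0.1, 0.2, 3.3]
tool_pos: [0.5114, -0.0347, 0.2254]
contact_force: [-0.0, 0.7, 0.0]
t: 24.55
tool_pos: [0.5015, -0.0338, 0.2604]
tool_rot: [2.337, 1.56, 0.483]
contact_force: [0.5, -0.0, 0.2]
opening: 0.0135
grip_force: 48.9
[249.99713414  93.25767231]
needle [(-0.01, 55), (0.01, 85), (0.04, 39)]
marks [(-0.04, 29), (-0.01, 79), (0.01, 69), (0.04, 20)]
needle ang -0.004352240305670634 n 52
[ 0.50102987 -0.03368811  0.25764934]
shift [0.1961, -0.1326, -0.0495] turn [0.4433, -0.044, -0.3357] rows 5.0
```

```bash

python3 -m jog '[[[0,0,0],[0.11,-0.011,-0.084]],[[0,0,0],[0.22,-0.022,-0.168]],[[0,0,0],[0.33,-0.033,-0.25]],[[0,0,0],[0.443,-0.044,-0.336]],[[0,0,0],[0.443,-0.044,-0.336]]]'|grep -E "pos|contact"
python3 - <<'E'
from h import *
go([.467,.272,.22],pose(87)); go([.467,.272,.26],pose(87)); 
E
```

```text
tool_pos: [0.5014, -0.0336, 0.2521]
contact_force: [-0.3, 0.0, -0.4]
shift [0.3033, -0.0498, 0.0331] turn [-0.0098, -0.0014, 0.0009] rows 7.0
shift [0.3034, -0.0502, -0.0069] turn [-0.0098, -0.0014, 0.0009] rows 7.0
```

```bash

for i in 1 2; do python3 -m jog '[[[0.03,-0.005,0],[0,0,0]],[[0.06,-0.01,0],[0,0,0]],[[0.1,-0.0165,0],[0,0,0]],[[0.135,-0.022,0],[-0.005,0,0]],[[0.1517,-0.025,0],[-0.005,-0.0007,0]]]' >/dev/null; done
python3 -m jog '[[[0,0,0.03],[0,0,0]],[[0,0,0.06],[0,0,0]],[[0,0,0.09],[0,0,0]],[[0,0,0.09],[0,0,0]],[[0,0,0.09],[0,0,0]]]'|grep -E "pos|contact"
python3 - <<'E'
from h import *
im,K,M=snap("wrist","w14.png"); o=ctrl.get_obs(); print(o["tool_pos"]); go([.467,.272,.16],pose(87))
cv2.imwrite("pics/c14.png",cv2.resize(im[160:310,220:420],(800,600),interpolation=3))
p=o["tool_pos"]; Rm=R.from_rotvec(o["tool_rot"]).as_matrix()
for d in (.0655,p[2]-.06): print(proj(K,M,p+Rm[:,2]*d))
E
```

```text
tool_pos: [0.466, 0.2715, 0.1644]
contact_force: [0.4, -0.4, 0.2]
[0.4671443  0.27195964 0.16608468]
shift [0.0, -0.0002, 0.0061] turn [0.0076, -0.0001, -0.0002] rows 1.0
[318.8462692  253.80735025]
[319.04579914 234.64992432]
```

View pics/c14.png

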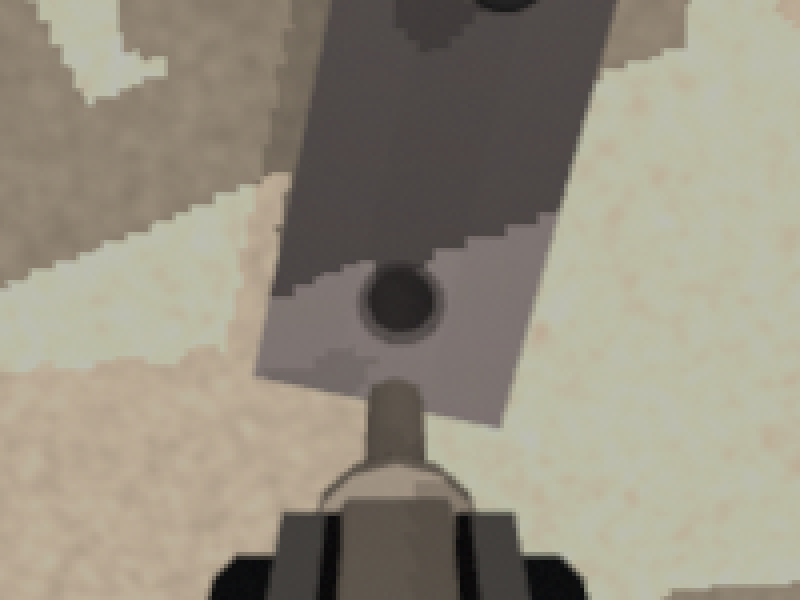

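The crop shows the hole at (400,301) and the tip at (394,380), which puts the hole about 1.7 mm in +x and 1.2 mm in +y of the tool axis.

```bash

python3 -m jog '[[[0.0017,0.0012,0],[0.004,0,0]],[[0.0017,0.0012,0.015],[0.004,0,0]],[[0.0017,0.0012,0.03],[0.004,0,0]],[[0.0017,0.0012,0.03],[0.004,0,0]],[[0.0017,0.0012,0.03],[0.004,0,0]]]'|grep -E "pos|contact"
python3 -m jog '[[[0,0,0.004],[0,0,0]],[[0,0,0.008],[0,0,0]],[[0,0,0.012],[0,0,0]],[[0,0,0.012],[0,0,0]]]'|grep -E "pos|contact"
```

```text
tool_pos: [0.4677, 0.2732, 0.1338]
contact_force: [0.8, -0.8, -0.3]
tool_pos: [0.468, 0.2734, 0.1223]
contact_force: [0.1, 0.6, -0.6]
```

```bash

python3 -m jog '[[[0,0,0.008],[0,0,0]],[[0,0,0.016],[0,0,0]],[[0,0,0.016],[0,0,0]]]'|grep -E "pos|contact"
python3 -m jog '[[[0,0,0.008],[0,0,0]],[[0,0,0.016],[0,0,0]],[[0,0,0.023],[0,0,0]],[[0,0,0.023],[0,0,0]]]'|grep -E "pos|contact"
```

```text
tool_pos: [0.4674, 0.273, 0.1052]
contact_force: [-0.2, -0.5, 0.1]
tool_pos: [0.4675, 0.273, 0.0824]
contact_force: [-0.7, -0.5, -0.2]
```

```bash

python3 -m jog '[[[0,0,0.003],[0,0,0]],[[0,0,0.006],[0,0,0]],[[0,0,0.0068],[0,0,0]],[[0,0,0.0068],[0,0,0]]]'|grep -E "pos|contact"
```

```text
tool_pos: [0.4686, 0.2735, 0.0773]
contact_force: [-0.3, -0.4, -0.8]
```

```bash

python3 -m jog '[[[0,0,0.001],[0,0,0]],[[0,0,0.001],[0,0,0]]]'|grep -E "pos|contact"
python3 -m jog '[[[0,0,0.001],[0,0,0]],[[0,0,0.001],[0,0,0]]]'|grep -E "pos|contact"
```

```text
tool_pos: [0.4686, 0.2735, 0.0764]
contact_force: [0.1, 0.4, 0.1]
tool_pos: [0.4688, 0.2736, 0.0759]
contact_force: [-2.0, -0.4, 3.3]
```

```bash

python3 -m jog '[[[0,0,0],[0,0,0]],[[0,0,0],[0,0,0]],[[0,0,0],[0,0,0]],[[0,0,0],[0,0,0]]]' 0.45|grep -E "pos|contact|opening"
python3 -m jog '[[[0,0,-0.01],[0,0,0]],[[0,0,-0.03],[0,0,0]],[[0,0,-0.06],[0,0,0]],[[0,0,-0.1],[0,0,0]],[[0,0,-0.14],[0,0,0]]]'|grep -E "pos|contact"
python3 -m jog '[[[-0.03,-0.03,-0.03],[0,0,0]],[[-0.03,-0.04,-0.06],[0,0,0]],[[-0.03,-0.06,-0.08],[0,0,0]],[[-0.03,-0.09,-0.08],[0,0,0]],[[-0.03,-0.09,-0.08],[0,0,0]]]'|grep -E "^t|pos|contact"
python3 - <<'E'
from h import *
w,_,_=snap("wrist","w15.png"); s,_,_=snap("side","s15.png"); t,_,_=snap("top","t15.png")
print("needle/top check saved")
cv2.imwrite("pics/c15.png",np.vstack([cv2.resize(s[150:440,200:420],(0,0),fx=1,fy=1) if 0 else np.hstack([cv2.resize(s[170:300,205:375],(400,306),interpolation=3),cv2.resize(s[330:440,280:424],(400,306),interpolation=3)]),np.hstack([cv2.resize(w,(392,294)),cv2.resize(t[180:285,270:416],(408,294),interpolation=3)])]))
E
```

```text
tool_pos: [0.4685, 0.2734, 0.0751]
contact_force: [1.3, 0.5, 0.3]
opening: 0.0382
tool_pos: [0.4679, 0.2735, 0.217]
contact_force: [0.6, 0.3, 0.3]
t: 30.45
tool_pos: [0.3751, 0.2488, 0.2974]
tool_rot: [2.274, 2.163, 0.007]
contact_force: [1.1, -0.2, 0.3]
needle/top check saved
```

View pics/c15.png

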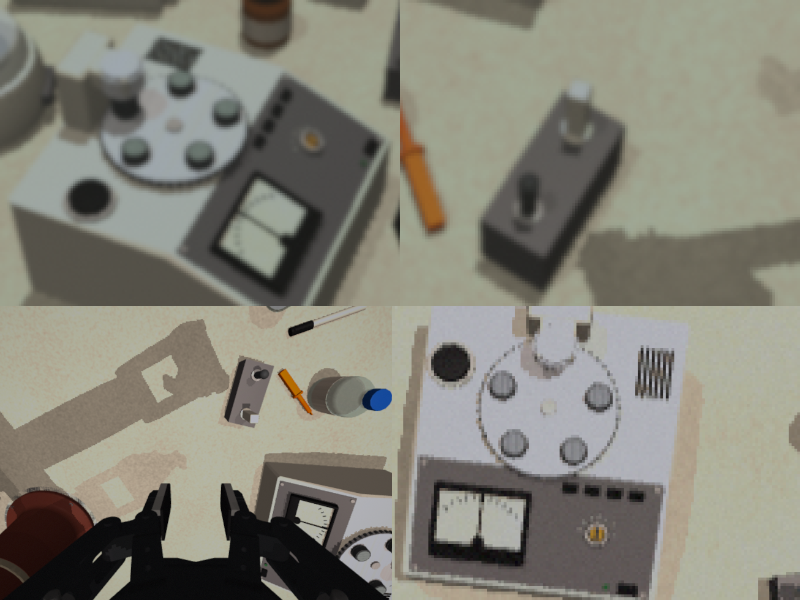

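The final view shows the tall ring under the head, the needle on the mark, and the white tool seated in its own hole. The orange decoy looks different from the start, so I check when it changed.

```bash
python3 - <<'E'
from h import *
for f in ["top0.png","t5.png","t15.png","side0.png","s2.png","s3.png","s4.png","s15.png","w1.png","w3.png"]:
    im,K,M=load(f); h=cv2.cvtColor(im,cv2.COLOR_BGR2HSV); m=cv2.inRange(h,(5,170,90),(16,255,255))
    c,_=cv2.findContours(m,0,2); c=[x for x in c if cv2.contourArea(x)>8]
    r=[]
    for x in c:
        u,v=x.reshape(-1,2).mean(0); q=onz(K,M,(u,v),.01)
        if abs(q[0]-.56)<.1 and abs(q[1]-.2)<.12: r.append((q.round(3).tolist(),[tuple(np.round(z,0)) if not np.isscalar(z) else round(z) for z in cv2.minAreaRect(x)]))
    print(f,r)
E
```

```text
top0.png []
t5.png [([0.593, 0.284, 0.01], [(np.float64(234.0), np.float64(255.0)), (np.float64(5.0), np.float64(19.0)), 59])]
t15.png [([0.592, 0.286, 0.01], [(np.float64(233.0), np.float64(255.0)), (np.float64(5.0), np.float64(20.0)), 56])]
side0.png [([0.57, 0.17, 0.01], [(np.float64(308.0), np.float64(332.0)), (np.float64(6.0), np.float64(6.0)), 90])]
s2.png [([0.578, 0.308, 0.01], [(np.float64(284.0), np.float64(388.0)), (np.float64(48.0), np.float64(7.0)), 72])]
s3.png [([0.578, 0.307, 0.01], [(np.float64(284.0), np.float64(389.0)), (np.float64(48.0), np.float64(7.0)), 72])]
s4.png [([0.578, 0.308, 0.01], [(np.float64(284.0), np.float64(388.0)), (np.float64(48.0), np.float64(7.0)), 72])]
s15.png [([0.578, 0.308, 0.01], [(np.float64(285.0), np.float64(388.0)), (np.float64(48.0), np.float64(6.0)), 69])]
w1.png [([0.579, 0.305, 0.01], [(np.float64(544.0), np.float64(218.0)), (np.float64(14.0), np.float64(80.0)), 58])]
w3.png [([0.583, 0.297, 0.01], [(np.float64(404.0), np.float64(109.0)), (np.float64(95.0), np.float64(19.0)), 34])]
```

The orange tool was already lying at t=3.7 s (w1). The arm had then only moved well clear of it at 0.35 m height, so it tipped over by itself from its blade and has lain still since. I leave it alone and hand in.

```bash
python3 -c "
from station import job
print(job.finish_job())"
```

```text
the job is handed in; nothing more can be done
None
```

I handed the job in at about 30 s: the tall ring is home under the lamp head, the needle stands on the thick centre mark, and the trimming tool is back in its own hole. The orange look-alike tool fell over by itself in the first 4 s, before the arm came near it, and I left it lying.

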